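Close up the strip analyser and start it

TASK

With the fingertips only, picking nothing up, get the loaded strip analyser running: gently push its black tray in until it is fully home, then push its raised grey hood down until it is fully shut, then press the green start button right down and let it come back up. Leave the cups, bottle, tube rack and carton standing where they are.

Things in the scene. Friction and masses are not known exactly. Their poses are not given: they have to be found in the camera images.
- analyser: cream analyser, fixed. Origin on the bench under the middle of its front deck; x points from its front to its tower, y to its left, z up. Deck: x -90 to 80 mm, y +-180, top 95 mm above the bench, with an open channel 210 mm wide in the middle for the tray. Tower behind: x 80 to 210, y +-180, 167 mm high (194 mm over the roll cover at its right).
- tray (a joint): how far the black strip tray is pulled out, m: 0 fully home, 0.1 the most; it slides along the analyser's x and stays where it is left; about 2 N of friction, stop at 0.
- tray_front (a point): centre of the robot-side face of the tray's flat upright front panel; moves with the tray. Panel 270 mm wide (along the analyser's y), 55 mm high (30 to 85 mm above the bench), 14 mm thick; with the tray home this point is at x -110 mm of the analyser, so the panel always stands in front of the deck.
- hood (a joint): opening angle of the grey flat hood, rad: 0 shut (lying flat over the channel), 1.45 the most; hinged along the analyser's y at its far (tower) side, its free edge towards the robot and raised; a stiff hinge (0.17 N m) lets it stay at any angle. 1 to 3 N down on its free edge moves it.
- hood_edge (a point): middle of the free edge of the hood, on its upper (outer) face; moves with the hood. The hood is a plate 145 mm long (hinge to edge), 205 mm wide, 8 mm thick; the edge is 147 mm from the hinge axis, the upper face lies 4 mm above the hinge axis when shut.
- hood_hinge (a point): point in the middle of the hood's hinge axis, fixed on the analyser at x 67 mm, y 0, 100 mm above the bench; the axis runs along the analyser's y.
- start (a joint): how far the green start button is pressed, m: 0 up, 0.006 fully down; a spring returns it; fully down takes about 4 N.
- start_top (a point): centre of the top of the round green start button (28 mm across, pressed straight down), on the right end of the front deck at x -10 mm, y -143 mm of the analyser; moves with the button.
- cup_a: specimen cup, amber body with a red screw lid, 53 mm across, 62 mm high, loose bystander, upright; origin at the centre of its underside
- cup_b: specimen cup, amber body with a red screw lid, 53 mm across, 62 mm high, loose bystander, upright; origin at the centre of its underside
- cup_c: specimen cup, amber body with a red screw lid, 53 mm across, 62 mm high, loose bystander, upright; origin at the centre of its underside
- strip_bottle: white strip bottle with a black cap, 42 mm across, 95 mm high, loose bystander, upright; origin at the centre of its underside
- tube_rack: white and grey rack of clear tubes, 220 (its x) x 85 x 86 mm high, loose bystander; origin at the centre of its underside
- carton: white and blue carton, 70 (x) x 60 x 115 mm high, loose bystander; origin at the centre of its underside

How it is judged:
By the outcome, as a careful person would: the job done as asked, in the order asked, and still so for the second after the job is handed in, with the robot touching nothing.
It also fails if it takes over 51 s, if anything falls off the work surface, if the arm or the gripper's body presses on something with over 40 N, if the wrist force passes 120 N, or if a joint passes its speed limit or range.

ROBOT

A 6-joint arm with a two-finger parallel gripper is mounted at the origin on the work surface. World frame = base frame: x ahead of the robot, y to its left, z up, the work surface at z = 0. Lengths are in mm, angles in rad, forces in N, time in s.
With the tool pointing down it reaches from about 350 to 775 mm from the base axis. Payload 7.3 kg.
Tool frame: the origin (TCP) lies at the centre of the arm's flange, where the gripper is bolted on; the fingertips stand 178 mm ahead of it and the grasp point (between the pads) lies 159 mm ahead of it; z points along the fingers, y is the direction in which the jaws open and shut (so a half turn about z gives the same grasp; the last joint's range is limited). The gripper opens to 92 mm and grips with 3 to 60 N. Pads are 19 mm wide; open, the fingers measure 130 mm over their backs; the gripper's body (75 mm by 190 mm) begins 47 mm behind the grasp point.
Start: joints at [-1.341, 0.342, 1.524, -0, 1.275, -0.146], TCP at [192.703, -488.358, 404.741] pointing down, gripper open.
Joint ranges: [-2.53, 2.53], [-0.77, 2.02], [0.04, 2.7], [-1, 4.14], [0.28, 2.66], [-3.11, 3.11]. Speed limits (rad/s): [2.57, 2.57, 3.14, 3.14, 3.14, 3.14].

INTERFACE

Orientations are given as [roll, pitch, yaw] about the fixed x, y, z axes, in that order (R = Rz(yaw) Ry(pitch) Rx(roll)).
In Python, from plant import get_obs, capture, close_job gives the robot as it stands. The module is installed in compiled form; this text tells all that it offers.
- The arm moves only by the shell command python3 -m pendant 'ROWS'. ROWS is JSON, a list of rows, each a list of 3 entries, a list of its own where there are three numbers: the shift along the tool's x, y, z in m, then the turn, a rotation vector about the tool's x, y, z in rad, then the finger opening in m, from 0 to 0.0918. In form: [[[tx, ty, tz], [wx, wy, wz], fingers], ...]. A call has 1 to 10 rows; each row is the pose to reach, as a shift and turn from the pose commanded when the call began, along the tool's axes at that moment; what a row does not reach only later rows make up. A row lasts 1/12 s, in which the tool goes at most 41.7 mm and 7.16 degrees, less where a joint would pass 70% of its speed; a pose out of reach is approached as far as the arm can. A call with a gripper value outside its range is refused whole. The fingers move at their own pace and stop on an object; the grip force is fixed at half the most. Time passes only in rows, so rows that repeat a pose let the fingers close. It gives the time, the measured TCP pose, the force and the opening at its end, in the units of the state.
- get_obs(): the state, without advancing time (a new reading comes with each control period).
- capture(name): name is "side" or "top"; returns a dict with "color" (480x640x3 uint8, red, green, blue), "mtx" (3x3 intrinsics, pixels), "rvec" (rotation vector, rad) and "tvec" (3), from world to camera coordinates, as OpenCV has them. Camera axes: x right, y down, z forward; pixel columns grow to the right and rows downward; lengths in mm; the calibration is good to about 2 mm. A picture is of the moment at which its call begins. There is no depth.
- close_job(): hands the job in, once; it reports no verdict.
The state is a dict: "time": time; "joint_positions": joint angles; "dq": joint speeds; "tau": joint torques, N m; "tool_pos": TCP position; "tcp_rot": TCP orientation; "contact_force": force on the tool from outside, world axes, zero at the start; "moment": the same for the moment, N m; "grip_width": finger opening in mm.
Only numpy, scipy, OpenCV 4.12 (cv2) and the standard library are available. Lean on these libraries where they do the work, as an engineer would, in place of code of your own. Each camera call takes 0.05 s, during which the arm holds its last target. There are 200 camera calls.

## Working session

There is one attempt and no reset: what is moved stays moved. The work goes in short steps, Python scripts to look and compute and a shell command to move; the robot and the scene stay as the last step left them, time stands still between calls to the robot, and variables do not carry over. Pictures are saved under pics/ and viewed, about 8 in all and at most 12, crops included, and the job is handed in when it is done.

```bash
mkdir -p pics
cat > h.py <<'E'
import numpy as np, cv2, pickle
from plant import get_obs, capture, close_job
def snap(name,fn):
    c=capture(name); cv2.imwrite(f'pics/{fn}.png',c['color'][:,:,::-1]); pickle.dump(c,open(f'pics/{fn}.pkl','wb')); return c
def ray(c,u,v):
    R=cv2.Rodrigues(np.array(c['rvec'],float))[0]; t=np.array(c['tvec'],float).ravel()
    p=cv2.undistortPoints(np.array([[[u,v]]],float),np.array(c['mtx']),None)[0,0]
    return -R.T@t, R.T@np.array([p[0],p[1],1.])
def onz(c,u,v,z):
    o,d=ray(c,u,v); return o+d*(z-o[2])/d[2]
def proj(c,P):
    return cv2.projectPoints(np.array(P,float).reshape(-1,3),np.array(c['rvec'],float),np.array(c['tvec'],float),np.array(c['mtx']),None)[0].reshape(-1,2)
E
python3 - <<'E'
from h import *
for n in('top','side'):
    c=snap(n,n+'0'); print(n,ray(c,320,240))
print(get_obs())
E
```

```text
top (array([ 251.67512973,   -5.62231159, 1635.52088299]), array([ 0.19892605, -0.03213584, -0.9796449 ]))
side (array([ 20.92420321, 737.85138197, 645.77897658]), array([ 0.49460319, -0.70293874, -0.51123519]))
{'time': 0.1, 'joint_positions': array([-1.34100047e+00,  3.42635718e-01,  1.52489956e+00, -2.03597899e-05,
        1.27541747e+00, -1.45976254e-01]), 'dq': array([-2.54134624e-03, -2.25471989e-03, -1.76563310e-03, -2.47570014e-05,
       -1.83210210e-04, -2.30471930e-04]), 'tau': array([ 1.87231242e-03, -4.32004416e+01, -2.44693691e+01,  7.19974469e-02,
        5.25837368e-02, -5.62705270e-05]), 'tool_pos': array([ 192.67240938, -488.23843658,  404.13095073]), 'tcp_rot': array([-3.14024419e+00, -1.78574421e-04,  3.75777931e-01]), 'contact_force': array([-0.12698651,  0.51699582,  0.50502035]), 'moment': array([-0.00453522,  0.00543719, -0.0132417 ]), 'grip_width': 91.99696668850247}
```

View pics/top0.png

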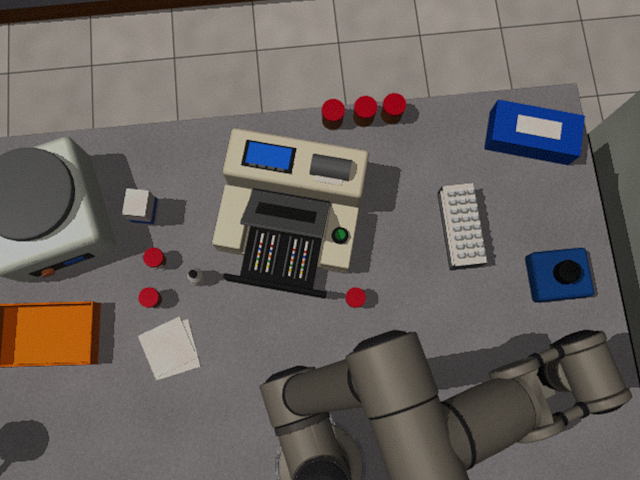

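View pics/side0.png

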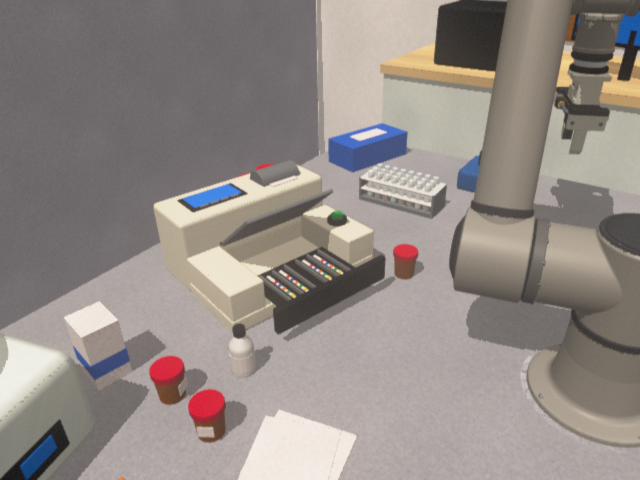

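The top view shows the tower at (223–368, 129–198), the button at (340,235), the panel's top edge from (224,276) to (326,295), a cup near its right end at (356,297) and the bottle near its left end at (195,276). The side view shows the hood raised and the green button at (338,215).

Run:
```python
from h import *
T=pickle.load(open('pics/top0.pkl','rb'));S=pickle.load(open('pics/side0.pkl','rb'))
def green(c):
    h=cv2.cvtColor(c['color'],cv2.COLOR_RGB2HSV); m=cv2.inRange(h,(45,120,50),(80,255,255))
    n,l,s,ce=cv2.connectedComponentsWithStats(m); o=[(s[i,4],ce[i].round(1),s[i,:4]) for i in range(1,n) if s[i,4]>20]; return sorted(o,key=lambda a:-a[0])
gt,gs=green(T),green(S);print(gt,gs)
def tri(a,b):
    o1,d1=ray(T,*a);o2,d2=ray(S,*b)
    A=np.c_[d1,-d2];k=np.linalg.lstsq(A,o2-o1,rcond=None)[0];p,q=o1+d1*k[0],o2+d2*k[1];return (p+q)/2,np.linalg.norm(p-q)
print('btn',tri(gt[0][1],gs[0][1]))
h=cv2.cvtColor(T['color'],cv2.COLOR_RGB2HSV); m=cv2.inRange(h,(0,180,80),(6,255,255))|cv2.inRange(h,(172,180,80),(180,255,255))
n,l,s,ce=cv2.connectedComponentsWithStats(m)
for i in range(1,n):
    if s[i,4]>80: print('cup',ce[i].round(),onz(T,*ce[i],62).round())
print('bottle cap',tri((195,271),(239,331)))
# tower front/back corners on z=167; deck front corners on z=95
for nme,p,z in[('tFL',(223,178),167),('tFR',(365,198),167),('tBL',(233,129),167),('tBR',(368,150),167),('dFL',(213,246),95),('dFR',(350,269),95),('pL',(224,276),85),('pR',(326,295),85)]: print(nme,onz(T,*p,z).round())
I=cv2.resize(T['color'][120:310,180:390],None,fx=3.8,fy=3.1 if 0 else 3.15,interpolation=cv2.INTER_CUBIC);cv2.imwrite('pics/crop1.png',I[:,:,::-1])
I=cv2.resize(S['color'][150:350,150:410],None,fx=3,fy=3,interpolation=cv2.INTER_CUBIC);cv2.imwrite('pics/crop2.png',I[:,:,::-1])
```

```text
[(np.int32(88), array([340. , 233.9]), array([335, 229,  11,  11], dtype=int32))] []Traceback (most recent call last):
  File "<stdin>", line 10, in <module>
IndexError: list index out of range
```

Run:
```python
from h import *
T=pickle.load(open('pics/top0.pkl','rb'));S=pickle.load(open('pics/side0.pkl','rb'))
print(S['color'][213:218,336:340].tolist()[2])
def green(c):
    a=c['color'].astype(int); m=((a[...,1]>a[...,0]+25)&(a[...,1]>a[...,2]+20)).astype('uint8')
    n,l,s,ce=cv2.connectedComponentsWithStats(m); o=[(s[i,4],ce[i].round(1),s[i,:4]) for i in range(1,n) if s[i,4]>20]; return sorted(o,key=lambda a:-a[0])
gt,gs=green(T),green(S);print(gt[:3],gs[:3])
def tri(a,b):
    o1,d1=ray(T,*a);o2,d2=ray(S,*b)
    A=np.c_[d1,-d2];k=np.linalg.lstsq(A,o2-o1,rcond=None)[0];p,q=o1+d1*k[0],o2+d2*k[1];return (p+q)/2,np.linalg.norm(p-q)
print('btn',tri(gt[0][1],gs[0][1] if gs else (338,215)))
h=cv2.cvtColor(T['color'],cv2.COLOR_RGB2HSV); m=cv2.inRange(h,(0,180,80),(6,255,255))|cv2.inRange(h,(172,180,80),(180,255,255))
n,l,s,ce=cv2.connectedComponentsWithStats(m)
for i in range(1,n):
    if s[i,4]>80: print('cup',ce[i].round(),onz(T,*ce[i],62).round())
print('bottle cap',tri((195,271),(239,331)))
for nme,p,z in[('tFL',(223,178),167),('tFR',(365,198),167),('tBL',(233,129),167),('tBR',(368,150),167),('dFL',(213,246),95),('dFR',(350,269),95),('pL',(224,276),85),('pR',(326,295),85)]: print(nme,onz(T,*p,z).round())
I=cv2.resize(T['color'][120:310,180:390],None,fx=3.15,fy=3.15,interpolation=cv2.INTER_CUBIC)[:598];cv2.imwrite('pics/crop1.png',I[:,:,::-1])
I=cv2.resize(S['color'][150:350,150:410],None,fx=3,fy=3,interpolation=cv2.INTER_CUBIC);cv2.imwrite('pics/crop2.png',I[:,:,::-1])
```

```text
[[69, 114, 72], [69, 114, 71], [70, 116, 72], [72, 116, 72]]
[(np.int32(89), array([340., 234.]), array([335, 229,  11,  11], dtype=int32))] [(np.int32(77), array([337.1, 214.3]), array([332, 211,  11,   8], dtype=int32))]
btn (array([ 570.69448692, -108.81671001,  110.87357141]), np.float64(2.229662200853256))
cup [394. 104.] [ 934. -302.   62.]
cup [365. 107.] [ 934. -221.   62.]
cup [333. 110.] [ 934. -131.   62.]
cup [153. 257.] [571. 384.  62.]
cup [148. 297.] [467. 401.  62.]
cup [355. 297.] [ 412. -132.   62.]
bottle cap (array([518.12857505, 272.77109245,  76.91212478]), np.float64(3.1574436019082497))
tFL [733. 173. 167.]
tFR [ 645. -177.  167.]
tBL [862. 138. 167.]
tBR [ 770. -200.  167.]
dFL [577. 220.  95.]
dFR [ 481. -125.   95.]
pL [498. 199.  85.]
pR [422. -57.  85.]
```

View pics/crop1.png

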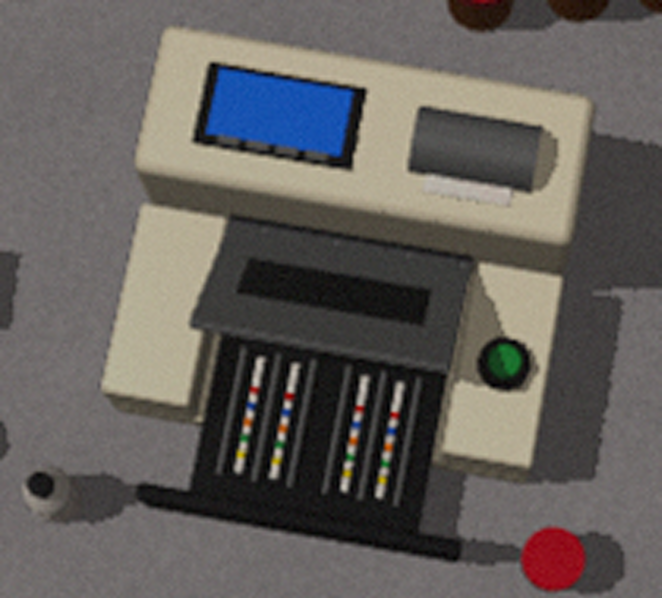

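View pics/crop2.png

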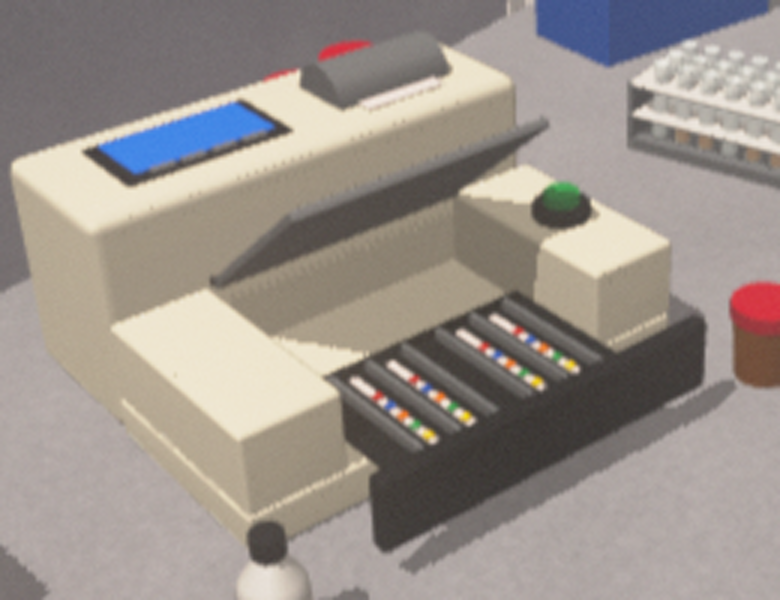

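```bash
cat > geo.py <<'E'
from h import *
def tri(T,S,a,b):
    o1,d1=ray(T,*a);o2,d2=ray(S,*b)
    k=np.linalg.lstsq(np.c_[d1,-d2],o2-o1,rcond=None)[0];p,q=o1+d1*k[0],o2+d2*k[1];return (p+q)/2,np.linalg.norm(p-q)
E
python3 - <<'E'
from geo import *
from scipy.optimize import least_squares
T=pickle.load(open('pics/top0.pkl','rb'));S=pickle.load(open('pics/side0.pkl','rb'))
c1=lambda u,v:(180+u/3.15,120+v/3.15); c2=lambda u,v:(150+u/3,150+v/3)
pts=[((-90,180,95),T,c1(103,393)),((-90,-180,95),T,c1(530,468)),((80,180,167),T,c1(136,165)),((80,-180,167),T,c1(566,244)),((210,-180,167),T,c1(592,98)),((210,180,167),T,c1(166,27)),
((-10,-143,110),T,(340,234)),((-90,180,95),S,c2(240,440)),((-90,-180,95),S,c2(668,241)),((-90,-105,95),S,c2(597,275)),((-10,-143,110),S,(337.1,214.3))]
def w(p,L): c,s=np.cos(p[2]),np.sin(p[2]);return np.array([p[0]+c*L[0]-s*L[1],p[1]+s*L[0]+c*L[1],L[2]])
f=lambda p:np.concatenate([proj(c,w(p,L))[0]-uv for L,c,uv in pts])
r=least_squares(f,[550,50,-.29],loss='soft_l1');p=r.x;print(p,r.fun.reshape(-1,2).round(1).tolist())
np.save('pose.npy',p)
def loc(P): c,s=np.cos(p[2]),np.sin(p[2]);d=P[:2]-p[:2];return np.r_[c*d[0]+s*d[1],-s*d[0]+c*d[1],P[2]].round(1)
for n,a,b in[('hoodL',c1(192,328),c2(215,280)),('hoodR',c1(447,370),c2(548,122)),('panL',c1(140,490),c2(372,480)),('panR',c1(460,550),c2(704,325))]:
    P,e=tri(T,S,a,b);print(n,P.round(),loc(P),e.round(1))
for uv in(c1(140,497),c1(460,558)): print('panel outer top',loc(onz(T,*uv,85)))
print('cup',loc(np.array([412,-132,62])),'bottle',loc(np.array([518,272,95])))
E
```

```text
[ 6.17677522e+02  2.71541405e+01 -2.75399584e-01] [[-1.5, 0.2], [0.5, 0.3], [-2.7, 2.0], [1.7, 0.7], [1.4, -1.5], [-1.8, -1.9], [-0.1, 1.1], [-0.7, -1.4], [1.8, -1.5], [-0.4, -1.0], [-0.2, 0.6]]
hoodL [632. 152. 145.] [-20.3 124.4 144.6] 41.3
hoodR [549. -59. 194.] [ -42.6 -101.3  193.6] 2.5
panL [500. 199.  79.] [-159.8  133.2   79.3] 1.6
panR [423. -58.  75.] [-164.  -134.7   75.1] 2.7
panel outer top [-166.6  130.5   85. ]
panel outer top [-170.5 -134.9   85. ]
cup [-154.6 -209.1   62. ] bottle [-162.5  208.5   95. ]
```

Pose fit: analyser at (618, 27), yaw about −0.28. The tray is about 56 mm out, and the hood edge is near 194 mm high, which puts the hood at about 0.72 rad. The `hoodL` side pixel was misread (41 mm ray miss), so I'm ignoring it. Starting to move.

```bash
python3 -m pendant '[[[0.206,-0.121,0],[0,0,0.654],0],[[0.206,-0.121,0],[0,0,0.654],0],[[0.206,-0.121,0],[0,0,0.654],0],[[0.206,-0.121,0],[0,0,0.654],0],[[0.206,-0.121,0],[0,0,0.654],0],[[0.206,-0.121,0],[0,0,0.654],0],[[0.336,-0.285,0],[0,0,0.654],0],[[0.336,-0.285,0],[0,0,0.654],0],[[0.336,-0.285,0],[0,0,0.654],0],[[0.336,-0.285,0],[0,0,0.654],0]]'
```

```text
time: 0.93
tool_pos: [386.0, -144.6, 404.5]
tcp_rot: [-3.142, 0.0, -0.279]
contact_force: [0.6, -0.1, -0.3]
grip_width: 29.6
```

```bash
python3 -m pendant '[[[-0.03,-0.225,0],[0,0,0],0],[[-0.03,-0.225,0],[0,0,0],0],[[-0.03,-0.225,0],[0,0,0],0],[[-0.03,-0.225,0],[0,0,0],0],[[-0.03,-0.225,0],[0,0,0],0],[[-0.03,-0.225,0.05],[0,0,0],0],[[-0.03,-0.225,0.12],[0,0,0],0],[[-0.03,-0.225,0.12],[0,0,0],0],[[-0.03,-0.225,0.12],[0,0,0],0],[[-0.03,-0.225,0.12],[0,0,0],0]]'
python3 - <<'E'
from geo import *
p=np.load('pose.npy');p[2]=-.278
o=get_obs();d=o['tool_pos']-np.r_[p[:2],0];c,s=np.cos(p[2]),np.sin(p[2])
print('local tip',c*d[0]+s*d[1],-s*d[0]+c*d[1],d[2]-178)
snap('top','top1');snap('side','side1')
E
```

```text
time: 1.77
tool_pos: [418.5, 78.1, 283.9]
tcp_rot: [3.14, 0.005, -0.278]
contact_force: [-0.0, -0.1, -0.1]
grip_width: 0.3
local tip -205.4789556760113 -5.691730004909239 105.86023697344075
```

View pics/side1.png

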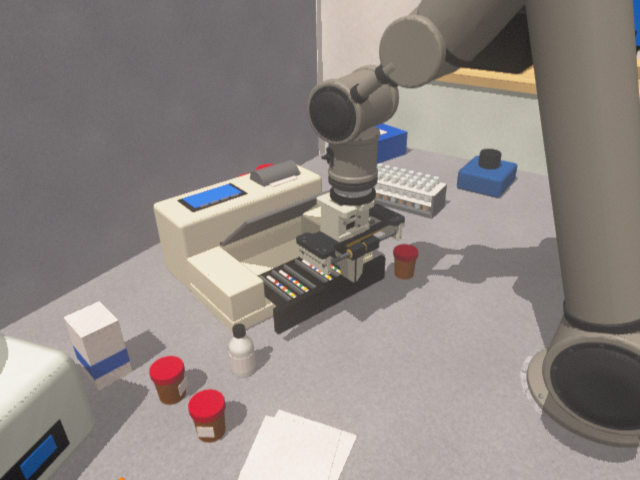

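The fingers (about (350,262)) stand in front of the panel, clear of the cup and bottle. Next I lower them and push.

```bash
python3 -m pendant '[[[0,-0.005,0.03],[0,0,0],0],[[0,-0.005,0.05],[0,0,0],0],[[0.01,-0.005,0.05],[0,0,0],0],[[0.018,-0.005,0.05],[0,0,0],0],[[0.018,-0.005,0.05],[0,0,0],0]]'; python3 -m pendant '[[[0.004,0,0],[0,0,0],0],[[0.008,0,0],[0,0,0],0],[[0.012,0,0],[0,0,0],0],[[0.016,0,0],[0,0,0],0],[[0.020,0,0],[0,0,0],0],[[0.020,0,0],[0,0,0],0]]'
```

```text
time: 2.28
tool_pos: [440.6, 77.1, 237.2]
tcp_rot: [-3.14, -0.006, -0.279]
contact_force: [0.5, -0.4, 0.4]
grip_width: 0.4
time: 2.78
tool_pos: [457.6, 72.2, 234.8]
tcp_rot: [-3.142, -0.001, -0.278]
contact_force: [-0.0, 0.0, -0.8]
grip_width: 0.4
```

```bash
python3 -m pendant '[[[0.003,0,0],[0,0,0],0],[[0.006,0,0],[0,0,0],0],[[0.009,0,0],[0,0,0],0],[[0.012,0,0],[0,0,0],0],[[0.015,0,0],[0,0,0],0]]';  python3 -m pendant '[[[0.003,0,0],[0,0,0],0],[[0.006,0,0],[0,0,0],0],[[0.009,0,0],[0,0,0],0],[[0.012,0,0],[0,0,0],0],[[0.015,0,0],[0,0,0],0]]'
```

```text
time: 3.2
tool_pos: [471.4, 68.2, 234.6]
tcp_rot: [3.141, 0.0, -0.278]
contact_force: [-1.2, 0.8, 1.0]
grip_width: 0.3
time: 3.62
tool_pos: [485.9, 64.0, 234.6]
tcp_rot: [3.141, 0.0, -0.278]
contact_force: [-1.7, -0.2, -0.9]
grip_width: 0.6
```

```bash
python3 -m pendant '[[[0.003,0,0],[0,0,0],0],[[0.006,0,0],[0,0,0],0],[[0.008,0,0],[0,0,0],0],[[0.010,0,0],[0,0,0],0]]';  python3 -m pendant '[[[0.0015,0,0],[0,0,0],0],[[0.003,0,0],[0,0,0],0],[[0.0045,0,0],[0,0,0],0]]'; python3 -m pendant '[[[0.001,0,0],[0,0,0],0],[[0.002,0,0],[0,0,0],0],[[0.003,0,0],[0,0,0],0]]'
```

```text
time: 3.95
tool_pos: [495.5, 61.3, 234.6]
tcp_rot: [3.141, 0.0, -0.278]
contact_force: [-2.9, -0.2, -0.6]
grip_width: 0.6
time: 4.2
tool_pos: [499.7, 60.1, 234.6]
tcp_rot: [3.141, 0.0, -0.278]
contact_force: [-2.3, -0.4, -0.5]
grip_width: 0.2
time: 4.45
tool_pos: [502.5, 59.3, 234.6]
tcp_rot: [3.141, 0.0, -0.278]
contact_force: [-2.2, -0.4, -1.3]
grip_width: 0.8
```

```bash
for i in 1; do :; done; python3 -m pendant '[[[0.001,0,0],[0,0,0],0],[[0.002,0,0],[0,0,0],0]]'; python3 -m pendant '[[[0.001,0,0],[0,0,0],0],[[0.002,0,0],[0,0,0],0]]'; python3 -m pendant '[[[0.001,0,0],[0,0,0],0],[[0.002,0,0],[0,0,0],0]]'
```

```text
time: 4.62
tool_pos: [503.5, 59.0, 234.6]
tcp_rot: [3.141, 0.004, -0.278]
contact_force: [-10.3, 2.7, 6.9]
grip_width: 0.4
time: 4.78
tool_pos: [504.2, 58.9, 234.6]
tcp_rot: [3.141, 0.008, -0.278]
contact_force: [-17.2, 4.7, 11.9]
grip_width: 0.2
time: 4.95
tool_pos: [504.8, 58.8, 234.6]
tcp_rot: [3.14, 0.012, -0.278]
contact_force: [-23.1, 7.3, 19.5]
grip_width: 0.1
```

The tray is against its stop: about 25 N at 504.8 mm, matching the home position to within 3 mm. I back off, rise and move over the hood.

```bash
python3 -m pendant '[[[-0.02,0,0],[0,0,0],0],[[-0.04,0,0],[0,0,0],0],[[-0.04,0,-0.04],[0,0,0],0],[[-0.04,0,-0.08],[0,0,0],0],[[-0.04,0,-0.12],[0,0,0],0],[[-0.04,0,-0.16],[0,0,0],0],[[-0.04,0,-0.19],[0,0,0],0],[[-0.04,0,-0.19],[0,0,0],0]]'
python3 - <<'E'
from geo import *
p=np.load('pose.npy');p[2]=-.278
o=get_obs();d=o['tool_pos']-np.r_[p[:2],0];c,s=np.cos(p[2]),np.sin(p[2])
print('local tip',c*d[0]+s*d[1],-s*d[0]+c*d[1],d[2]-178,o['contact_force'])
T=snap('top','top2');S=snap('side','side2')
I=cv2.resize(S['color'][150:350,150:410],None,fx=3,fy=3,interpolation=cv2.INTER_CUBIC);cv2.imwrite('pics/crop3.png',I[:,:,::-1])
E
```

```text
time: 5.62
tool_pos: [470.9, 68.8, 431.9]
tcp_rot: [-3.138, -0.015, -0.278]
contact_force: [1.0, -0.1, 1.5]
grip_width: 0.4
local tip -152.52396290694483 -0.25518289967318 253.8641797940951 [ 1.02488107 -0.13149135  1.4667289 ]
```

View pics/crop3.png

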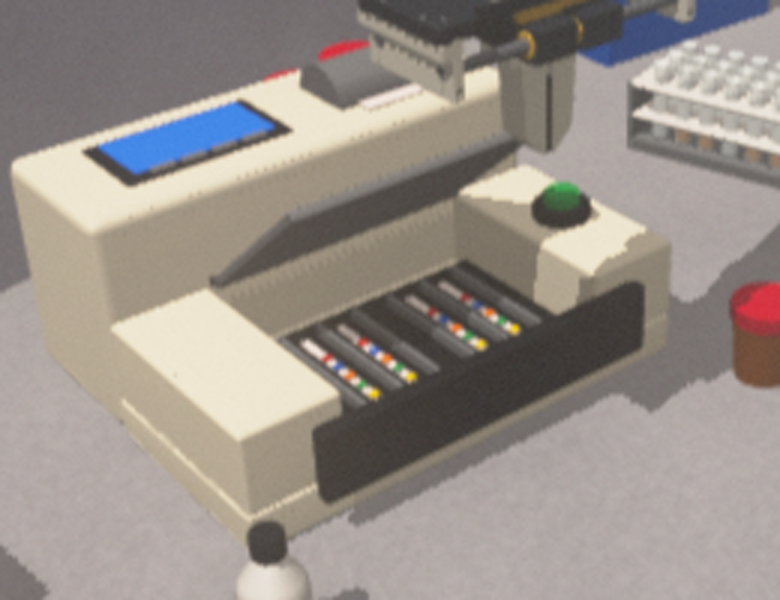

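The tray panel now sits close against the deck (crop, lower right), and the cup and bottle haven't moved. The hood is still raised. Moving over its edge.

```bash
python3 -m pendant '[[[0.04,0,0],[0,0,0],0],[[0.08,0,0],[0,0,0],0],[[0.11,0,0],[0,0,0],0],[[0.126,0,0],[0,0,0],0],[[0.126,0,0.02],[0,0,0],0],[[0.126,0,0.038],[0,0,0],0],[[0.126,0,0.042],[0,0,0],0],[[0.126,0,0.042],[0,0,0],0]]'; python3 -m pendant '[[[0,0,0.002],[0,0,0],0],[[0,0,0.004],[0,0,0],0],[[0,0,0.006],[0,0,0],0],[[0,0,0.008],[0,0,0],0]]'
```

```text
time: 6.38
tool_pos: [590.7, 34.1, 379.9]
tcp_rot: [3.14, 0.005, -0.278]
contact_force: [-0.8, 0.1, 0.2]
grip_width: 0.8
time: 6.72
tool_pos: [591.0, 34.1, 375.5]
tcp_rot: [-3.141, -0.002, -0.278]
contact_force: [0.9, -0.0, 0.7]
grip_width: 0.6
```

```bash
python3 -m pendant '[[[-0.003,0,0.004],[0,0,0],0],[[-0.006,0,0.009],[0,0,0],0],[[-0.009,0,0.015],[0,0,0],0],[[-0.012,0,0.020],[0,0,0],0],[[-0.015,0,0.025],[0,0,0],0],[[-0.018,0,0.029],[0,0,0],0]]'
```

```text
time: 7.22
tool_pos: [573.2, 39.1, 344.9]
tcp_rot: [3.141, 0.0, -0.278]
contact_force: [-0.1, -0.9, 0.1]
grip_width: 0.1
```

```bash
python3 -m pendant '[[[-0.003,0,0.005],[0,0,0],0],[[-0.005,0,0.010],[0,0,0],0],[[-0.007,0,0.015],[0,0,0],0]]'; python3 -m pendant '[[[-0.002,0,0.005],[0,0,0],0],[[-0.004,0,0.010],[0,0,0],0],[[-0.005,0,0.015],[0,0,0],0]]'
python3 - <<'E'
from geo import *
S=snap('side','side3')
I=cv2.resize(S['color'][150:350,150:410],None,fx=3,fy=3,interpolation=cv2.INTER_CUBIC);cv2.imwrite('pics/crop4.png',I[:,:,::-1])
E
```

```text
time: 7.47
tool_pos: [566.6, 41.0, 330.2]
tcp_rot: [3.141, 0.0, -0.278]
contact_force: [-1.0, -0.0, 1.8]
grip_width: 0.5
time: 7.72
tool_pos: [561.9, 42.4, 315.2]
tcp_rot: [3.141, 0.0, -0.278]
contact_force: [0.3, -0.3, 1.5]
grip_width: 0.7
```

View pics/crop4.png

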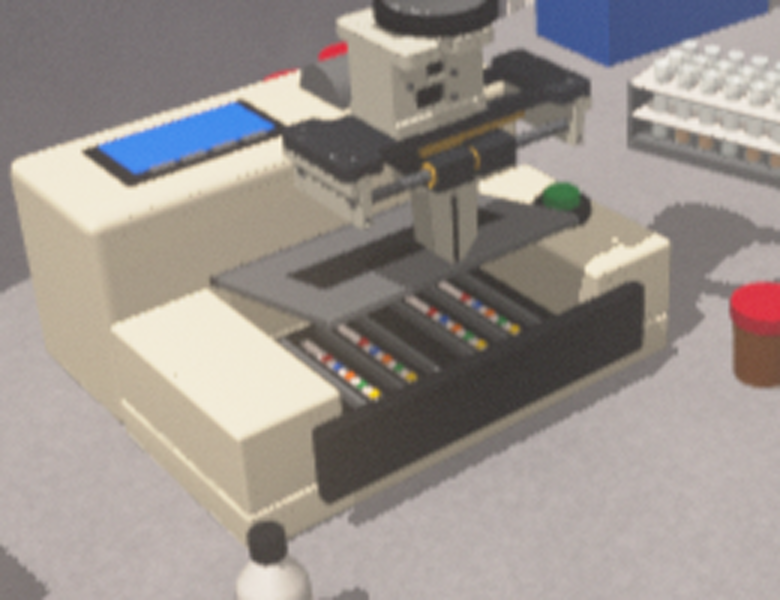

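The fingertip is on the hood's free edge and the hood is following it, now at about 0.24 rad (crop (450,260)). Continuing down.

```bash
python3 -m pendant '[[[-0.001,0,0.004],[0,0,0],0],[[-0.002,0,0.008],[0,0,0],0],[[-0.003,0,0.012],[0,0,0],0],[[-0.004,0,0.016],[0,0,0],0],[[-0.004,0,0.020],[0,0,0],0],[[-0.005,0,0.024],[0,0,0],0],[[-0.005,0,0.027],[0,0,0],0]]'; python3 -m pendant '[[[0,0,0.0015],[0,0,0],0],[[0,0,0.003],[0,0,0],0]]'; python3 -m pendant '[[[0,0,0.001],[0,0,0],0],[[0,0,0.002],[0,0,0],0]]'; python3 -m pendant '[[[0,0,0.001],[0,0,0],0],[[0,0,0.002],[0,0,0],0]]'
```

```text
time: 8.35
tool_pos: [557.2, 43.7, 288.2]
tcp_rot: [3.141, 0.0, -0.278]
contact_force: [-0.9, 0.4, 0.3]
grip_width: 0.8
time: 8.52
tool_pos: [557.2, 43.7, 285.4]
tcp_rot: [3.141, 0.001, -0.278]
contact_force: [-0.4, 0.3, 0.6]
grip_width: 0.0
time: 8.68
tool_pos: [557.3, 43.7, 283.6]
tcp_rot: [3.142, 0.0, -0.278]
contact_force: [-0.8, 0.9, 0.2]
grip_width: 0.7
time: 8.85
tool_pos: [557.3, 43.7, 282.1]
tcp_rot: [3.142, -0.0, -0.278]
contact_force: [-3.7, 0.7, 12.4]
grip_width: 0.5
```

```bash
python3 -m pendant '[[[0,0,0.001],[0,0,0],0],[[0,0,0.001],[0,0,0],0]]'; python3 -m pendant '[[[0,0,-0.02],[0,0,0],0],[[0,0,-0.05],[0,0,0],0],[[0,0,-0.05],[0,0,0],0],[[0,0,-0.05],[0,0,0],0]]'
python3 - <<'E'
from geo import *
S=snap('side','side4');T=snap('top','top4')
I=cv2.resize(S['color'][150:350,150:410],None,fx=3,fy=3,interpolation=cv2.INTER_CUBIC);cv2.imwrite('pics/crop5.png',I[:,:,::-1])
p=np.load('pose.npy');p[2]=-.278
o=get_obs();d=o['tool_pos']-np.r_[p[:2],0];c,s=np.cos(p[2]),np.sin(p[2])
print('local tip',c*d[0]+s*d[1],-s*d[0]+c*d[1],d[2]-178)
b=np.array([570.7,-108.8])-o['tool_pos'][:2];print('to triangulated button, tool xy',c*b[0]+s*b[1],-(-s*b[0]+c*b[1]))
E
```

```text
time: 9.02
tool_pos: [557.2, 43.7, 282.1]
tcp_rot: [3.142, -0.001, -0.278]
contact_force: [-4.1, -0.1, 9.9]
grip_width: 0.8
time: 9.35
tool_pos: [557.7, 43.7, 332.4]
tcp_rot: [-3.141, -0.004, -0.278]
contact_force: [0.4, -0.3, -0.7]
grip_width: 0.3
local tip -62.84933247966823 -0.761883000186808 152.11226807071193
to triangulated button, tool xy 54.98575573321637 142.86464673689738
```

View pics/crop5.png

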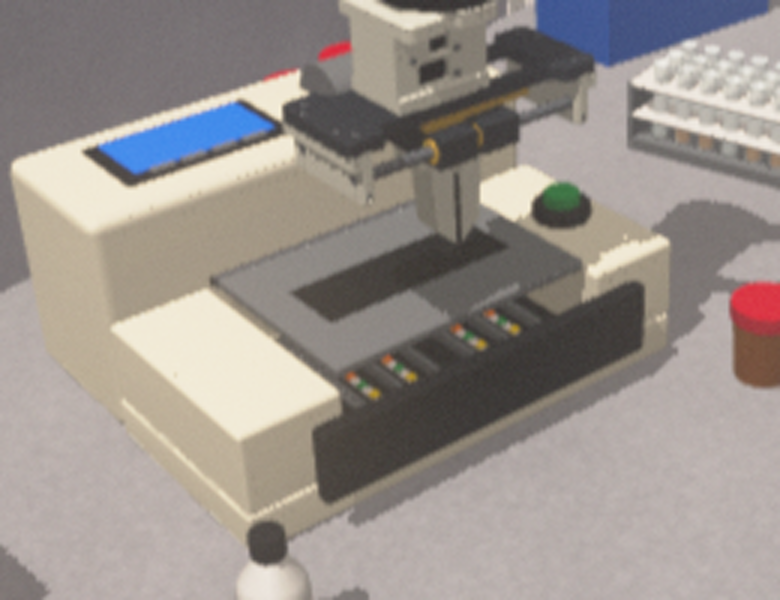

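The hood lies flat over the channel; the press stopped at tip z 104 mm, as predicted, with about 12 N. Next the button: two estimates agree within 2 mm.

```bash
python3 -m pendant '[[[0.014,0.036,0],[0,0,0],0],[[0.028,0.072,0],[0,0,0],0],[[0.042,0.108,0],[0,0,0],0],[[0.054,0.143,0],[0,0,0],0],[[0.054,0.143,0.01],[0,0,0],0],[[0.054,0.143,0.024],[0,0,0],0],[[0.054,0.143,0.032],[0,0,0],0],[[0.054,0.143,0.032],[0,0,0],0]]'; python3 -m pendant '[[[0,0,0.002],[0,0,0],0],[[0,0,0.004],[0,0,0],0]]';  python3 -m pendant '[[[0,0,0.002],[0,0,0],0],[[0,0,0.004],[0,0,0],0]]'; python3 -m pendant '[[[0,0,0.001],[0,0,0],0],[[0,0,0.002],[0,0,0],0],[[0,0,0.002],[0,0,0],0]]'
```

```text
time: 10.12
tool_pos: [569.2, -108.3, 295.8]
tcp_rot: [-3.142, 0.005, -0.278]
contact_force: [0.6, 0.1, 0.8]
grip_width: 0.6
time: 10.28
tool_pos: [570.1, -108.0, 294.8]
tcp_rot: [3.142, -0.0, -0.277]
contact_force: [-1.0, -0.1, 1.5]
grip_width: 0.4
time: 10.45
tool_pos: [570.0, -108.1, 291.2]
tcp_rot: [-3.141, -0.001, -0.277]
contact_force: [-1.3, 0.8, 3.2]
grip_width: 0.6
time: 10.7
tool_pos: [570.0, -108.2, 289.3]
tcp_rot: [-3.141, -0.001, -0.278]
contact_force: [-0.7, 3.0, 4.7]
grip_width: 0.3
```

```bash
python3 -m pendant '[[[0,0,0.001],[0,0,0],0],[[0,0,0.001],[0,0,0],0]]';  python3 -m pendant '[[[0,0,0.001],[0,0,0],0],[[0,0,0.001],[0,0,0],0]]'; python3 -m pendant '[[[0,0,0.001],[0,0,0],0],[[0,0,0.001],[0,0,0],0]]'
```

```text
time: 10.87
tool_pos: [570.0, -108.2, 289.2]
tcp_rot: [-3.141, -0.001, -0.278]
contact_force: [-1.7, 3.5, 10.7]
grip_width: 0.6
time: 11.03
tool_pos: [569.9, -108.2, 289.0]
tcp_rot: [-3.141, -0.002, -0.278]
contact_force: [-5.0, 3.9, 16.5]
grip_width: 0.7
time: 11.2
tool_pos: [569.9, -108.1, 288.9]
tcp_rot: [-3.141, -0.002, -0.278]
contact_force: [-7.6, 5.3, 21.1]
grip_width: 0.5
```

The button hit a hard stop about 6 mm after first contact, with the spring at about 4–5 N just before it. Releasing, retreating and checking.

```bash
python3 -m pendant '[[[0,0,-0.01],[0,0,0],0],[[0,0,-0.04],[0,0,0],0],[[0,0,-0.08],[0,0,0],0],[[0,0,-0.12],[0,0,0],0],[[-0.04,0,-0.14],[0,0,0],0],[[-0.08,0,-0.14],[0,0,0],0],[[-0.12,0,-0.14],[0,0,0],0],[[-0.15,0,-0.14],[0,0,0],0],[[-0.15,0,-0.14],[0,0,0],0],[[-0.15,0,-0.14],[0,0,0],0]]'
python3 - <<'E'
from geo import *
S=snap('side','side5');T=snap('top','top5');S0=pickle.load(open('pics/side0.pkl','rb'));T0=pickle.load(open('pics/top0.pkl','rb'))
def green(c):
    a=c['color'].astype(int); m=((a[...,1]>a[...,0]+25)&(a[...,1]>a[...,2]+20)).astype('uint8')
    n,l,s,ce=cv2.connectedComponentsWithStats(m); return [(s[i,4],ce[i].round(1)) for i in range(1,n) if s[i,4]>20]
print('green side',green(S0),green(S))
def reds(c):
    h=cv2.cvtColor(c['color'],cv2.COLOR_RGB2HSV); m=cv2.inRange(h,(0,180,80),(6,255,255))|cv2.inRange(h,(172,180,80),(180,255,255))
    n,l,s,ce=cv2.connectedComponentsWithStats(m); return [ce[i].round(1).tolist() for i in range(1,n) if s[i,4]>80]
print(reds(T0),reds(T),reds(S0),reds(S),sep='\n')
# panel: expected top corners at home, in side picture
p=np.load('pose.npy');c,s=np.cos(-.278),np.sin(-.278)
I=S['color'].copy()
h=[[p[0]+c*x-s*y,p[1]+s*x+c*y,z] for x,y,z in[(-110,135,85),(-110,-135,85),(-80,102.5,104),(-80,-102.5,104)]]
print('expected px',proj(S,h).round(1).tolist(), 'crop',((proj(S,h)-150)*3).round().tolist())
cv2.imwrite('pics/crop6.png',cv2.resize(I[150:350,150:410],None,fx=3,fy=3,interpolation=cv2.INTER_CUBIC)[:,:,::-1])
E
```

```text
time: 12.03
tool_pos: [424.9, -67.2, 426.5]
tcp_rot: [3.141, -0.002, -0.278]
contact_force: [0.5, -0.2, -0.4]
grip_width: 0.4
green side [(np.int32(77), array([337.1, 214.3]))] [(np.int32(96), array([336.5, 214.9]))]
[[394.1, 104.0], [365.3, 106.7], [332.8, 109.7], [152.8, 256.9], [148.3, 296.9], [355.3, 297.1]]
[[394.1, 103.9], [365.2, 106.6], [332.8, 109.7], [152.8, 256.9], [148.3, 296.9]]
[[405.3, 250.6], [165.4, 368.9], [205.5, 404.7]]
[[405.2, 251.2], [165.5, 369.0], [205.4, 404.6]]
expected px [[257.2, 294.8], [365.7, 243.7], [262.0, 272.3], [344.5, 235.6]] crop [[321.0, 434.0], [647.0, 281.0], [336.0, 367.0], [584.0, 257.0]]
```

View pics/crop6.png

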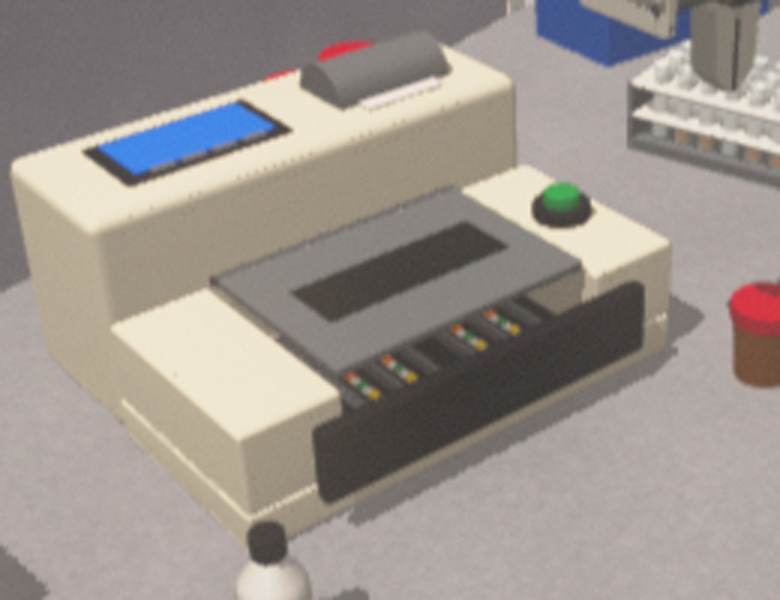

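View pics/top5.png

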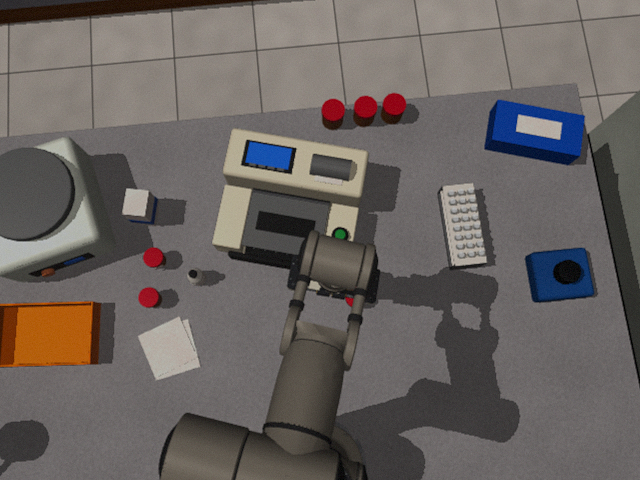

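The views show the tray home (panel corners within a few crop pixels of those predicted), the hood flat and the button back up. The bystanders haven't moved and the arm is clear. Handing in.

```bash
python3 -c "
from plant import close_job
print(close_job())"
```

```text
the job is handed in; nothing more can be done
None
```

The analyser job is done and handed in at about 12 s of the 51 s allowed, using closed fingertips only. `close_job` gives no verdict, so what follows rests on my own checks.

- **Tray:** I pushed it in about 56 mm at around 2 N until the force rose sharply. The final press against the stop reached about 31 N at the wrist, firmer than "gently" suggests, but well under the 120 N limit. In the final side picture the panel corners lie within about 2 px (a few mm) of the predicted home position.
- **Hood:** I followed its free edge down along its arc until it stopped with the fingertip 104 mm above the bench, exactly the shut height, at about 12 N. It lies flat in the final picture.
- **Start button:** I pressed it about 6 mm to a hard stop, with about 4–5 N just before the stop and about 23 N at most. It is back up, within 1 px of where it was in the first picture.
- **Bystanders:** The cup lids are within 1 px of their starting positions. The cup nearest the robot was hidden from the top camera by the arm, so I checked it only from the side. The bottle, rack and carton looked unmoved, but I did not measure them.
- **Robot:** At hand-in it was clear of everything, with about 0 N on the tool.

Two readings disagreed along the way. One side-view hood corner was misread (41 mm ray miss) and I discarded it. The analyser pose fit had errors of up to 3 px, which the contact positions showed did not matter.

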